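# Free a taper-shank centre with a drift and reseat it in a turntable hub

### The job

The steel centre is stuck in the blue sleeve block: drive the yellow-handled drift through the block's slot until its wedge lifts the centre loose, then draw the drift out and lay it back on the bench. Move the centre to the turntable's hub and, with a light twisting push, turn it until its tang finds the hidden slot, then press it fully home, flange flush on the hub. Do not ram anything and leave the other things where they are.

Things in the scene. Friction and masses are not known exactly. Their poses are not given: they have to be found in the camera images.
- centre_grip (a point): The centre, 115 tall, 0.36-0.54 kg. Up from the bottom: flat tang, shank tapering 22 to 32 across (40 long), brass flange 44 across, dark round neck 30 across (38 long), cone point. This point: on its axis in the neck, 84 above the tang's end, 25 above the flange's top, 31 below the tip; grip here. z up, x along the tang's width. It starts flush in the sleeve block.
- centre_tang (a point): Middle of the end face of the centre's flat tang: 18 wide (x) by 8 thick (y), 14 long; the same after half a turn. The flange's flat underside is 54 above this point. In the sleeve block it starts 10 above the slot floor. Spring balls hold it there; it is loose once lifted 8 mm, then stays up by itself when the drift is drawn out, and lifts out easily.
- drift_grip (a point): The drift: a steel wedge bar 200 long with a yellow handle 90 x 18 wide x 26 high, lying on the bench on its flat underside. This point is in the handle, 13 above the flat underside, 50 ahead of the rear end; grip here. x points to the thin tip, z up. 0.28-0.4 kg, balanced about 10 ahead of this point.
- drift_tip (a point): The thin end of the drift, at its underside, 150 ahead of the grip point. The wedge is 14 wide, 5 high at this end, rising evenly to 23 high 90 behind it (1 in 5); the part behind is no higher than 26.
- sleeve: The fixed blue sleeve block: 60 long (x), 70 wide, on a foot plate 100 x 90 x 8; on top a round steel collar 66 across, its face 104 above the bench. Origin: middle of its underside, on the bore's axis; z up. A level slot 20 wide runs right through it along x, open at both ends; floor 40 above the bench, roof 70. Over 70 N between drift and block is ramming.
- slot_floor (a point): On the bore's axis at the slot's floor, 40 above the bench; x along the slot. A drift slid along the floor, from either end, passes under the tang and lifts it: with the drift's tip 75 past this point the centre is up about 9. Driving it takes 8 to 25 N.
- turntable: The fixed, locked turntable: a round aluminium plate 150 across on a green base, its top 42 above the bench, and a steel hub 66 across. Origin: middle of its underside, on the hub's axis; z up. A red mark on the hub's face is on the +x side. Over 70 N between centre and hub, from pushing or from twisting against the slot, is ramming.
- hub_face (a point): Centre of the hub's face, 98 above the bench: mouth (33 across) of a bore tapered like the shank. Deep inside is a fixed driving slot 11.5 wide, with a bevelled mouth, for the tang, out of sight, along x within 0.95 rad: find it by feel. Off the slot the flange stands 11 to 12 above the face; in line (within 0.2 rad, either way round) it drops some 4 mm, then 3 to 14 N of push takes it flush.
- screwdriver: Bystander: a screwdriver with a yellow handle, 200 long, in mm; origin at its underside.
- brush: Bystander: a wooden-handled brush, 200 long, in mm; origin at its underside.
- wrench: Bystander: a steel spanner, 180 long, in mm; origin at its underside.
- can: Bystander: a spray can, 66 across, 150 tall, in mm; origin at its underside.
- bracket: Bystander: an aluminium angle bracket 90 x 50 x 50, in mm; origin at its underside.
- strap: Bystander: a flat steel strap with two holes, 80 x 40 x 8, in mm; origin at its underside.
- pin: Bystander: an upright dark steel fixture pin with a bright head, 36 across, 60 tall, in mm; origin at its underside.
Mind the look-alikes: they are no part of the job. What is shaped like the part that bears drift_grip but green or turquoise is not meant. What is shaped like the part that bears centre_grip but brown is not meant.

How it is judged:
By the outcome, as a careful person would: the job done as asked, in the order asked, and still so for the second after the job is handed in, with the robot touching nothing.
It also fails if it takes over 72 s, if anything falls off the work surface, if the arm or the gripper's body presses on something with over 40 N, if the wrist force passes 120 N, or if a joint passes its speed limit or range.

### The arm

A 6-joint arm with a two-finger parallel gripper is mounted at the origin on the work surface. World frame = base frame: x ahead of the robot, y to its left, z up, the work surface at z = 0. Lengths are in mm, angles in rad, forces in N, time in s.
With the tool pointing down it reaches from about 425 to 950 mm from the base axis. Payload 14.7 kg.
Tool frame: the origin (TCP) lies at the centre of the arm's flange, where the gripper is bolted on; the fingertips stand 173 mm ahead of it and the grasp point (between the pads) lies 155 mm ahead of it; z points along the fingers, y is the line along which they close (so a half turn about z gives the same grasp; the last joint's range is limited). The gripper opens to 85 mm and grips with 20 to 120 N. Pads are 22 mm wide; open, the fingers measure 114 mm over their backs; the gripper's body (76 mm by 85 mm) begins 54 mm behind the grasp point. The pads swing forward as they close: fully open they stand 13 mm farther back than shut.
Start: joints at [1.22, 0.48, 1.596, -0, 1.065, -0.047], TCP at [194.423, 620.237, 404.697] pointing down, gripper open.
Joint ranges: [-2.75, 2.75], [-0.82, 2.05], [0.23, 2.67], [-1.56, 4.7], [0.09, 2.69], [-2.92, 2.92]. Speed limits (rad/s): [1.89, 1.89, 2.39, 3.01, 3.01, 3.01].

### API

Orientations are given as a unit quaternion [x, y, z, w].
In Python, from bench import arm, effector, read_camera, ticket, spotter gives the robot as it stands. The module is installed in compiled form; this text tells all that it offers. Calls block until the motion is done:
- arm.move_pose(position, orientation): joint-space move of the TCP to a pose.
- arm.move_l(position, ori=None, speed=150): straight line of the TCP; ori=None keeps the orientation; speed is the mean speed in mm/s.
- arm.goto_joints(angles): joint-space move.
- effector.move_gripper(opening, newtons=None): opening from 0.0 (shut) to 1.0 (fully open); newtons is the grip in N (None keeps the last); returns when the fingers have stopped.
- arm.hold(seconds).
- arm.solve_ik(position, orientation): joint angles nearest the present ones, or None.
- read_camera(name): name is "scene" or "top"; returns a dict with "color" (480x640x3 uint8, red, green, blue), "z_map" (480x640 float32, mm along the optical axis (not along the pixel's ray), 0 where there is no reading), "fovy" (degrees; the focal length in pixels is half the picture's height over the tangent of half this angle, whatever the lens; pixels are square), "cx", "cy" (the principal point, pixels), "R" (3x3) and "t" (3): a world point X has camera coordinates R X + t. Camera axes: x right, y down, z forward; pixel columns grow to the right and rows downward; lengths in mm; the calibration is good to about 2 mm. A picture is of the moment at which its call begins.
A pose or a line that the arm cannot do raises arm.PlanningError and nothing moves.
- ticket.job_done(): hands the job in; it is judged then, once.
Trained networks look in the newest picture that a camera, given by its name, has taken for a name from the list of things; names that differ only in an ending like _2 or _b are one class to them, and where a whole thing is asked for, a point or a joint stands for the part that bears it (a point fixed in the world has none). Each returns a list of dicts, best first, with "confidence" (0 to 1); they miss things now and then, are a little off and sometimes report something else, mostly with a low value. They report only what shows in the picture. A call takes as long as a camera call. They do not tell look-alikes from the thing itself.
- spotter.trace(thing, camera): "mask" (480x640 bool, what is visible of it) and "extent" ([left, top, width, height] in pixels, round what is visible of it).
Readings, each from a call of its own:
- arm.get_time(): time.
- arm.get_joint_positions(): joint angles.
- arm.get_qvel(): joint speeds.
- arm.get_tau(): joint torques, N m.
- arm.get_ee_pos(): TCP position.
- arm.get_ee_rot(): TCP orientation.
- arm.get_wrist_force(): force on the tool from outside, world axes, zero at the start.
- arm.get_ft_torque(): the same for the moment, N m.
- arm.get_gripper_width(): opening from 0.0 (shut) to 1.0 (fully open).
- arm.get_gripper_force(): force on a finger pad.
Only numpy, scipy, OpenCV 4.12 (cv2) and the standard library are available. Lean on these libraries where they do the work, as an engineer would, in place of code of your own. Each camera call takes 0.05 s, during which the arm holds its last target. There are 200 camera calls.

## Working session

There is one attempt and no reset: what is moved stays moved. The work goes in short steps, each a Python script; the robot and the scene stay as the last script left them, time stands still between calls to the robot, and variables do not carry over. Pictures are saved under pics/ and viewed, at most 10 in all, crops included, and the job is handed in when it is done.

```bash
mkdir -p pics
cat > h.py <<'E'
import numpy as np, cv2
from bench import arm, effector, read_camera, ticket, spotter
def cam(n, save=None):
    c=read_camera(n)
    if save: cv2.imwrite(save,c["color"][:,:,::-1])
    return c
def pts(c,mask=None):
    f=240/np.tan(np.radians(c["fovy"])/2)
    v,u=np.nonzero((c["z_map"]>0)&(mask if mask is not None else True))
    z=c["z_map"][v,u]
    P=np.stack([(u-c["cx"])*z/f,(v-c["cy"])*z/f,z],1)
    return (P-c["t"])@c["R"], u, v
E
python3 - <<'E'
from h import *
for n in("scene","top"):
    c=cam(n,f"pics/{n}1.png"); print(n,c["fovy"],c["R"].round(3).tolist(),c["t"].round(0))
    for t in("centre_grip","drift_grip","sleeve","turntable","screwdriver","brush","wrench","can","bracket","strap","pin"):
        for r in spotter.trace(t,n):
            P,u,v=pts(c,r["mask"])
            if len(P): print(t,round(r["confidence"],2),r["extent"],np.median(P,0).round(),P.min(0).round(),P.max(0).round(),c["color"][r["mask"]].mean(0).round())
print(arm.get_ee_rot(),arm.get_time())
E
```

```text
scene 51.38860392635064 [[-0.691, 0.722, -0.015], [0.524, 0.487, -0.699], [-0.498, -0.491, -0.715]] [ 388. -169. 1648.]
centre_grip 0.87 [386.2, 263.9, 17.0, 30.5] [476. 181.  72.] [449. 153.   9.] [489. 196. 121.] [133.  84.  56.]
centre_grip 0.82 [404.2, 301.1, 16.0, 33.6] [545. 285.  69.] [474. 233.  -2.] [559. 301. 116.] [136.  88.  59.]
centre_grip 0.51 [356.2, 278.3, 14.0, 22.5] [590. 168. 126.] [465.  70.  -6.] [605. 185. 168.] [175. 160. 133.]
drift_grip 0.69 [325.5, 237.1, 65.5, 35.8] [441.  13.  17.] [406. -88.  -3.] [470. 121.  32.] [207. 199. 135.]
drift_grip 0.69 [419.5, 249.4, 49.5, 38.8] [300. 225.  20.] [215. 203.  -3.] [410. 242.  32.] [ 74. 210. 205.]
drift_grip 0.46 [330.2, 155.4, 6.2, 40.1] [ 235. -249.   24.] [ 125. -345.   -4.] [ 288. -204.   34.] [ 89. 206. 111.]
sleeve 0.88 [340.4, 286.9, 49.3, 52.3] [607. 186.  43.] [507. 110.  -5.] [635. 219. 109.] [ 98. 121. 158.]
sleeve 0.17 [473.4, 294.6, 42.7, 61.8] [453. 438. 113.] [401. 404.  -1.] [466. 465. 155.] [175. 144. 141.]
turntable 0.89 [236.8, 193.6, 50.2, 52.6] [ 552. -242.   44.] [ 450. -390.   -4.] [ 611. 
[... 2953 characters left out ...]
 149.7, 32.8, 39.1] [680. -39.   8.] [639. -72.  -2.] [723.  -5.  16.] [188. 192. 199.]
can 0.64 [396.1, 196.1, 66.4, 63.7] [ 536. -263.   43.] [ 465. -351.   -1.] [ 619. -194.  106.] [215. 217. 220.]
can 0.62 [78.9, 255.5, 56.5, 38.0] [433. 412. 139.] [397. 395.  -5.] [475. 527. 156.] [176. 164. 166.]
bracket 0.82 [134.6, 139.9, 41.2, 49.2] [700. 361.   7.] [641. 316.  -4.] [743. 400.  55.] [218. 218. 221.]
strap 0.97 [313.6, 152.2, 25.7, 32.9] [681. -37.   8.] [643. -67.   2.] [720.  -7.  16.] [191. 195. 202.]
pin 0.86 [498.4, 271.7, 19.2, 13.3] [ 424. -430.   59.] [ 407. -452.   -5.] [ 440. -418.   66.] [161. 164. 170.]
[ 1.51315792e-01  9.88485473e-01  1.29332584e-06 -2.37479164e-06] 1.2
```

Run:
```python
import cv2
a=cv2.imread("pics/scene1.png")[150:400,190:530]; b=cv2.imread("pics/top1.png")[100:380,120:530]
cv2.imwrite("pics/s1.png",cv2.resize(a,(800,588),interpolation=cv2.INTER_CUBIC)); cv2.imwrite("pics/t1.png",cv2.resize(b,(800,546),interpolation=cv2.INTER_CUBIC))
```

```text
(no output)
```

View pics/s1.png

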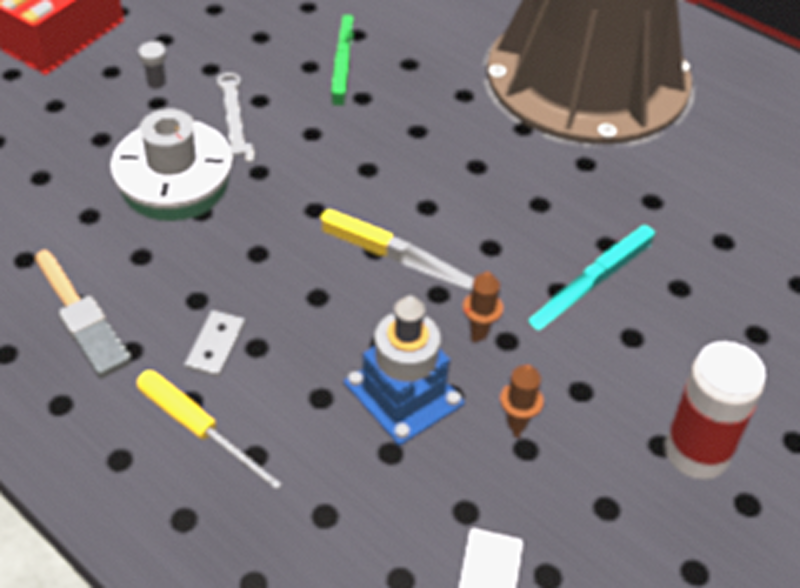

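View pics/t1.png

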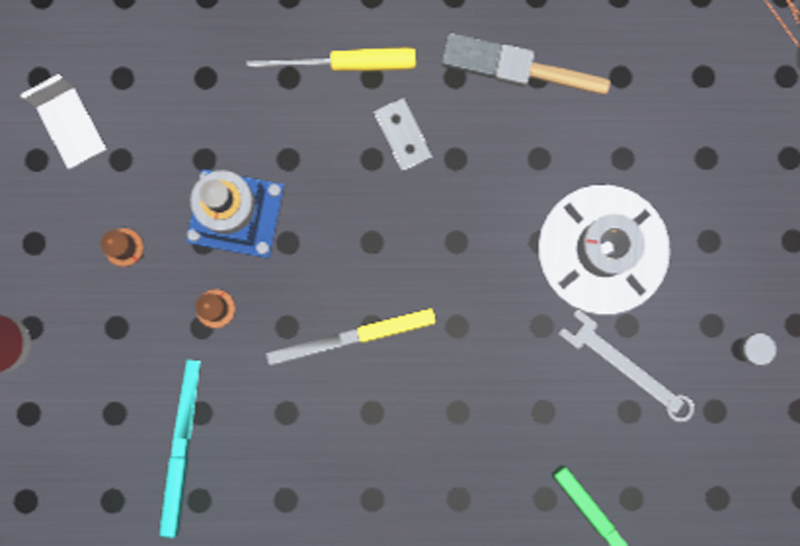

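The pictures show the drift (yellow handle right, tip lower left, crop-top 270–435, 310–360) lying clear. The sleeve with the steel centre is at about (585,155), and the hub's red mark is on its left (+y) side. Next I fit the poses.

```bash
cat > fit.py <<'E'
from h import *
def circ(P):
    A=np.c_[2*P[:,:2],np.ones(len(P))]; s=np.linalg.lstsq(A,(P[:,:2]**2).sum(1),rcond=None)[0]
    return s[:2],np.sqrt(s[2]+s[0]**2+s[1]**2)
for n in("top","scene"):
    c=cam(n); P,u,v=pts(c); col=c["color"][v,u].astype(int); r,g,b=col.T
    hsv=cv2.cvtColor(c["color"],cv2.COLOR_RGB2HSV)[v,u].astype(int)
    near=lambda x,y,d:np.hypot(P[:,0]-x,P[:,1]-y)<d
    foot=near(585,160,75)&(hsv[:,0]>100)&(hsv[:,0]<125)&(hsv[:,1]>120)&(P[:,2]>3)&(P[:,2]<13)
    q=P[foot]; print(n,"foot",cv2.minAreaRect(q[:,:2].astype(np.float32)),len(q),np.median(q[:,2]))
    for nm,(x,y,lo,hi) in {"collar":(580,150,100,109),"hub":(540,-268,94,102),"plate":(540,-268,38,46)}.items():
        m=near(x,y,48 if nm!="plate" else 90)&(P[:,2]>lo)&(P[:,2]<hi); q=P[m][:,:2]
        print(n,nm,m.sum(),np.median(P[m][:,2]),cv2.minEnclosingCircle(q.astype(np.float32)),cv2.minAreaRect(q.astype(np.float32))[0],q.mean(0))
    m=near(540,-268,40)&(P[:,2]>85)&((hsv[:,0]<8)|(hsv[:,0]>172))&(hsv[:,1]>60); print(n,"red",m.sum(),P[m].mean(0))
    m=near(440,20,140)&(hsv[:,0]>22)&(hsv[:,0]<36)&(hsv[:,1]>90)&(P[:,2]>5); q=P[m&(P[:,2]>20)]
    print(n,"handle",cv2.minAreaRect(q[:,:2].astype(np.float32)),np.median(q[:,2]),q.mean(0))
    m=near(440,20,140)&(P[:,2]>5.5)&(P[:,2]<40)&~((P[:,0]>480)|(P[:,1]>127)); q=P[m]; 
    k=np.linalg.svd(q[:,:2]-q[:,:2].mean(0),full_matrices=False)[2][0]; k*=np.sign(k[1]); s=q[:,:2]@k
    print(n,"drift",len(q),cv2.minAreaRect(q[:,:2].astype(np.float32)),k,q[s.argmax()],q[s.argmin()],s.max()-s.min(),q.mean(0))
    nk=near(585,160,45)&(P[:,2]>118); print(n,"neck",P[nk].mean(0),P[nk][:,2].max(),P[nk][P[nk][:,2].argmax()])
    for nm,(x,y) in {"sl":(585,160)}.items():
        f=240/np.tan(np.radians(c["fovy"])/2); p=c["R"]@[x,y,60]+c["t"]; U=int(p[0]/p[2]*f+c["cx"]);V=int(p[1]/p[2]*f+c["cy"])
        cv2.imwrite(f"pics/{n}_sl.png",cv2.resize(c["color"][V-38:V+38,U-50:U+50,::-1],(400,304),interpolation=cv2.INTER_CUBIC))
a=[cv2.imread(f"pics/{n}_sl.png") for n in("top","scene")]; cv2.imwrite("pics/sl.png",np.hstack(a))
E
python3 fit.py
```

```text
top foot ((586.0825805664062, 161.16143798828125), (100.0112533569336, 88.86894989013672), 79.2820053100586) 398 8.077990618106337
top collar 435 104.5143618202373 ((586.153564453125, 160.14630126953125), 33.32060623168945) (586.7586669921875, 159.841552734375) [584.37917622 158.34337338]
top hub 556 98.08872308794729 ((538.967041015625, -267.26580810546875), 33.681121826171875) (538.415771484375, -267.95965576171875) [ 537.78819885 -267.26339004]
top plate 2437 42.08011368099949 ((537.8696899414062, -267.3970642089844), 74.97300720214844) (538.4071044921875, -267.4760437011719) [ 536.31112666 -264.91547566]
top red 8 [ 540.2918369  -242.59441378   98.61645249]
top handle ((452.77496337890625, -28.779354095458984), (18.0670108795166, 89.61294555664062), 14.171744346618652) 25.83156479402248 [452.76468504 -29.04286886  25.92479767]
top drift 677 ((390.4072570800781, 4.368804931640625), (177.4432373046875, 237.74278259277344), 0.549299418926239) [-0.2613965   0.96523151] [366.60372946 123.01748842   6.35347601] [ 465.18640834 -113.79111561    6.47183789] 254.34429399708762 [437.4495097
[... 699 characters left out ...]
.5401000976562, -260.11126708984375) [ 545.21614701 -250.97580581]
scene red 2 [ 536.81621911 -241.84275822   98.71828092]
scene handle ((448.8352355957031, -26.193023681640625), (21.631202697753906, 89.19114685058594), 15.04791259765625) 26.052420898744682 [450.33848398 -25.55150481  26.07962534]
scene drift 585 ((390.40325927734375, 2.6608428955078125), (242.67591857910156, 165.46775817871094), 89.32672882080078) [-0.29166224  0.95652137] [371.68904659 114.17530805   5.70444572] [ 449.69045531 -119.38218509    5.81856895] 246.15279969743645 [434.67197351  17.03477956  17.04466317]
scene neck [588.63380671 167.76317617 144.7097198 ] 165.7543749322167 [586.87607344 165.61675912 165.75437493]
```

View pics/sl.png

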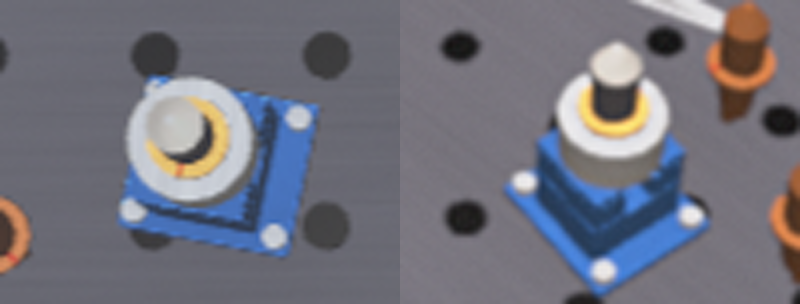

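The foot plate's 100 side lies along about 79°, so the slot runs near +y. The drift lies at about 104°, tip toward +y, so it goes in from the −y side. The red hub mark is at about 86°. I grasp the drift and bring it in front of the slot for a close check.

```bash
cat >> h.py <<'E'
def q(tyd):
    a=np.radians(tyd+90)/2; return [float(np.cos(a)),float(np.sin(a)),0.,0.]
def st(s=""):
    print(s,"t",round(arm.get_time(),2),"p",np.round(arm.get_ee_pos(),1),"F",np.round(arm.get_wrist_force(),1),"M",np.round(arm.get_ft_torque(),2),"w",round(arm.get_gripper_width(),3),"g",np.round(arm.get_gripper_force(),1))
def up(yaw): return np.array([np.cos(np.radians(yaw)),np.sin(np.radians(yaw)),0])
E
python3 - <<'E'
from h import *
# slot check with depth: fraction of points recessed inside the block on each side
for n in("scene","top"):
    c=cam(n); P,u,v=pts(c); C=np.array([584.5,163.5,0]) if n=="scene" else np.array([586.3,160.6,0])
    k=up(78.5); l=np.array([-k[1],k[0],0]); d=P-C; X=d@k; Y=d@l
    m=(P[:,2]>43)&(P[:,2]<68)&(abs(X)<40)&(abs(Y)<45)
    print(n,"x' extremes",np.percentile(X[m],[1,50,99]).round(),"y'",np.percentile(Y[m],[1,50,99]).round())
    for a,b,nm in((X,Y,"x'face"),(Y,X,"y'face")):
        for i in range(-35,35,10):
            s=m&(b>=i)&(b<i+10); print(nm,i,s.sum(),np.percentile(a[s],[5,50,95]).round() if s.sum() else "")
g=np.array([450.2,-22.8]); o=q(14.5)
arm.move_pose([*g,260],o); arm.move_l([*g,174],speed=150); st("down")
effector.move_gripper(0.0,100); st("grip")
arm.move_l([*g,250],speed=150); st("lift")
E
```

```text
scene x' extremes [-31.  24.  31.] y' [-34. -30.  35.]
x'face -35 116 [-28.   4.  29.]
x'face -25 21 [-27.  29.  30.]
x'face -15 12 [27. 29. 31.]
x'face -5 1 [19. 19. 19.]
x'face 5 16 [19. 26. 29.]
x'face 15 19 [28. 28. 29.]
x'face 25 17 [26. 29. 30.]
y'face -35 13 [-34. -32. -19.]
y'face -25 15 [-34. -33. -31.]
y'face -15 19 [-34. -32. -31.]
y'face -5 15 [-34. -32. -31.]
y'face 5 16 [-33. -32. -30.]
y'face 15 27 [-34. -32.  13.]
y'face 25 101 [-32. -10.  34.]
top x' extremes [-31. -29.  28.] y' [-35.  28.  35.]
x'face -35 13 [-30. -29.   2.]
x'face -25 9 [-31. -30. -30.]
x'face -15 4 [-30. -30. -30.]
x'face -5 0 
x'face 5 4 [-30. -30. -28.]
x'face 15 9 [-31. -30. -26.]
x'face 25 45 [-30.  -9.  25.]
y'face -35 49 [-33.   7.  34.]
y'face -25 7 [-14.  34.  35.]
y'face -15 8 [-12.  34.  35.]
y'face -5 5 [33. 35. 35.]
y'face 5 5 [34. 35. 35.]
y'face 15 9 [29. 35. 35.]
y'face 25 3 [-28.  28.  34.]
down t 4.63 p [450.3 -22.7 174.3] F [ 0.7 -0.5 -0.1] M [ 0.01  0.02 -0.01] w 1.001 g 0.0
grip t 5.28 p [450.3 -22.8 174.5] F [-1.6  0.8 15.6] M [ 0.05  0.36 -0.  ] w 0.187 g 97.8
lift t 5.94 p [450.  -22.8 249.6] F [ 0.5 -1.  -3.4] M [-0.04  0.01 -0.  ] w 0.185 g 97.7
```

Run:
```python
from h import *
C=np.array([585.3,162,0]); yaw=78.4; k=up(yaw); l=np.array([-k[1],k[0],0])
p=C-k*205; p[2]=174+46
arm.move_pose([p[0],p[1],250],q(yaw-90)); arm.move_l(p,speed=150); arm.hold(0.2); st("pre")
print(arm.get_joint_positions())
for n,Cc in(("top",(586.3,160.6,0)),("scene",(584.5,163.5,0))):
    c=cam(n,f"pics/{n}2.png"); P,u,v=pts(c); d=P-np.array(Cc); X=d@k; Y=d@l
    hsv=cv2.cvtColor(c["color"],cv2.COLOR_RGB2HSV)[v,u].astype(int)
    m=(X>-155)&(X<-45)&(abs(Y)<14)&(P[:,2]>45)&(P[:,2]<76)
    for a in range(-155,-45,15):
        s=m&(X>=a)&(X<a+15)
        if s.sum()>3: print(n,a,s.sum(),"lat",np.round([Y[s].min(),Y[s].mean(),Y[s].max()],1),"z",np.percentile(P[s,2],[5,50,95]).round(1))
    print("tip X",X[m].max())
    foot=(abs(X)<60)&(abs(Y)<60)&(hsv[:,0]>100)&(hsv[:,0]<125)&(hsv[:,1]>120)&(P[:,2]>3)&(P[:,2]<13)
    print(cv2.minAreaRect(P[foot][:,:2].astype(np.float32)))
a=cv2.imread("pics/top2.png")[150:330,180:380]; b=cv2.imread("pics/scene2.png")[210:360,280:450]
cv2.imwrite("pics/pre.png",np.hstack([cv2.resize(a,(400,360),interpolation=2),cv2.resize(b,(400,360),interpolation=2)]))
```

```text
pre t 7.02 p [544.2 -38.8 220.8] F [-0.4 -0.1 -2.1] M [ 0.   -0.02 -0.03] w 0.191 g 97.7
[-1.26733853e-01  5.93945558e-01  1.98308587e+00 -2.03423129e-05
  5.63650427e-01  7.55054317e-02]
top -65 18 lat [-7.6 -2.   5.2] z [49.3 52.  54.9]
tip X -55.517251455441766
((586.300048828125, 161.33480834960938), (100.67994689941406, 89.23110961914062), 79.14116668701172)
scene -155 40 lat [-6.2 -1.2  8.5] z [49.6 67.9 73.2]
scene -140 44 lat [-7.5 -1.1  8.5] z [50.7 66.  70.2]
scene -125 42 lat [-6.5 -0.5  8.3] z [51.3 63.1 68.3]
scene -110 40 lat [-7.1 -0.6  7.9] z [49.9 60.  63.4]
scene -95 35 lat [-8.  -0.5  9.4] z [48.8 57.3 61.9]
scene -80 36 lat [-6.1  0.7 10.9] z [49.3 55.2 58.7]
scene -65 21 lat [-6.8  0.   9.5] z [46.6 52.  54. ]
tip X -53.344285624731995
((581.5174560546875, 164.2820281982422), (100.22718048095703, 94.4542465209961), 78.76812744140625)
```

View pics/pre.png

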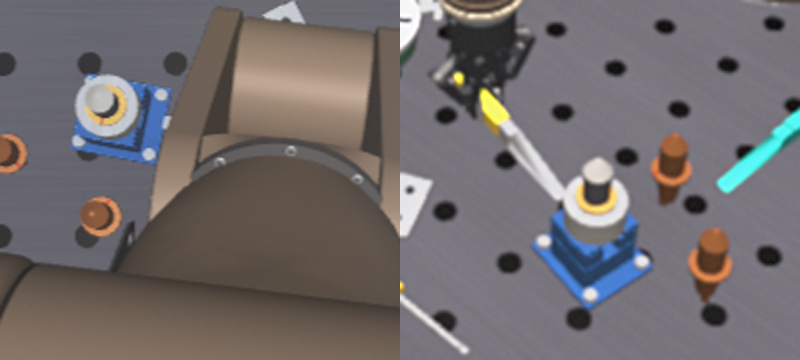

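```bash
cat > ins.py <<'E'
from h import *
yaw=78.6; k=up(yaw); l=np.array([-k[1],k[0],0]); C=np.array([585.3,162,0])
def go(s,lat,z,v=60):
    p=C+k*(s-150)+l*lat; p[2]=z; arm.move_l(p,q(yaw-90),speed=v)
    F=np.array(arm.get_wrist_force()); return F@k,F@l,F[2]
E
python3 - <<'E'
from ins import *
lat=0.3; F=go(-55,lat,216); print("low",np.round(F,1)); f0=np.array(F); z=216
for s in (-40,-30,-22):
    f=np.array(go(s,lat,z))-f0; print(s,f.round(1))
    if abs(f).max()>12: break
else:
    while z>213 and f[2]<4:
        z-=0.4; f=np.array(go(s,lat,z,20))-f0; print("z",z,f.round(1))
    st("floor")
E
```

```text
low [-0.7  0.5 -3.9]
-40 [ 0.9 -0.5  0.3]
-30 [ 1.1 -0.9  0.6]
-22 [ 0.1 -0.8  1.4]
z 215.6 [ 1.1 -0.2  1.6]
z 215.2 [0.5 0.2 0.7]
z 214.79999999999998 [ 0.4 -0.5  0.8]
z 214.39999999999998 [-0.  -0.7  1.5]
z 213.99999999999997 [ 0.4 -0.1  2.8]
z 213.59999999999997 [0.4 0.5 3.7]
z 213.19999999999996 [-0.6 -1.4  5.8]
floor t 10.12 p [551.1  -6.6 213.2] F [ 0.6 -1.5  1.9] M [ 0.38 -0.05 -0.09] w 0.192 g 98.1
```

Run:
```python
from ins import *
lat=0.3; z=213.6; f0=np.array([-0.7,0.5,-3.9]); s=-22
while s<77:
    s+=6 if s<15 else 4
    s=min(s,77)
    f=np.array(go(s,lat,z,50))-f0; print(s,f.round(1))
    if f[0]<-45 or abs(f[1])>15 or abs(f[2])>30: print("stop"); break
    if f[1]>3: lat+=0.4
    if f[1]<-3: lat-=0.4
st("in")
for n in("scene",):
    c=cam(n,"pics/scene3.png"); P,u,v=pts(c); m=(np.hypot(P[:,0]-585,P[:,1]-163)<40)&(P[:,2]>115); print(np.percentile(P[m][:,2],99.5))
```

```text
-16 [ 1.3 -0.3  3.4]
-10 [ 0.5 -0.4  5.7]
-4 [ 1.2 -0.4  4.6]
2 [ 1.6 -0.8  5.5]
8 [ 1.6 -0.4  5.1]
14 [ 2.1 -0.5  5.5]
20 [ 1.6 -0.6  6. ]
24 [ 2.2 -0.3  6.7]
28 [ 1.8 -0.9  7.7]
32 [-0.7 -0.5  9.4]
36 [-4.   0.3 10.2]
40 [-6.8 -0.1 11.4]
44 [-6.7  0.4 12.2]
48 [-6.8  0.8 12.8]
52 [-5.   1.3 12.7]
56 [-3.2  0.4 11.6]
60 [-3.   0.4 12.3]
64 [-2.5  0.6 14.4]
68 [-4.5  0.2 14.9]
72 [-6.2 -0.3 16.1]
76 [-7.1  0.7 17.6]
77 [-8.9  0.5 18.1]
in t 15.73 p [570.6  90.  214.1] F [-2.8 -9.2 14.2] M [-1.16  0.35  0.07] w 0.192 g 100.1
529.0239249441978
```

Run:
```python
from h import *
c=cam("scene","pics/scene4.png"); P,u,v=pts(c)
m=(np.hypot(P[:,0]-587,P[:,1]-165)<25)&(P[:,2]>110)&(P[:,2]<190); print(m.sum(),np.percentile(P[m][:,2],[98,99.5,100]))
cv2.imwrite("pics/in.png",cv2.resize(c["color"][220:340,300:460,::-1],(800,600),interpolation=cv2.INTER_CUBIC))
```

```text
332 [171.43281689 173.37824508 175.88340006]
```

View pics/in.png

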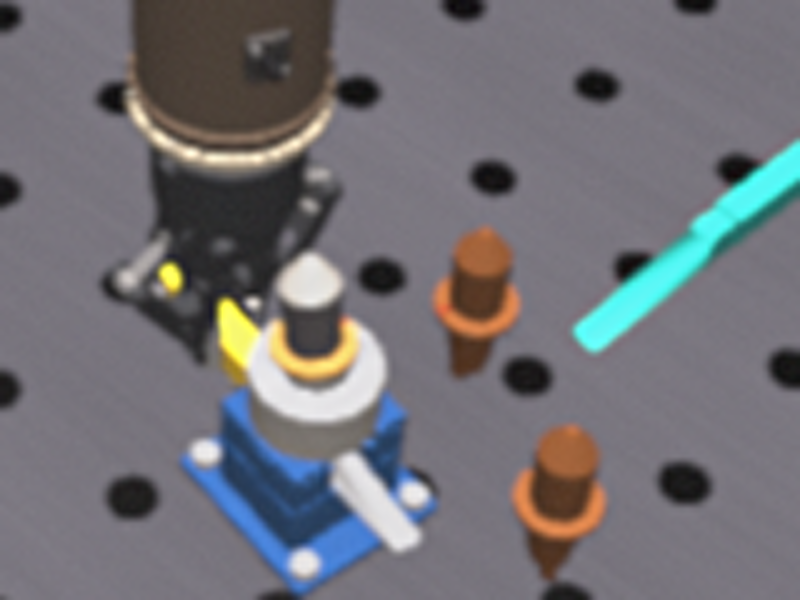

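The tip shows past the block (400,540) and the flange stands about 9 mm off the collar (315,370), so the centre is loose. I draw the drift out and lay it back in its old place.

Run:
```python
from ins import *
lat=0.3
for s in(40,0,-40,-58): print(s,np.round(go(s,lat,214.3,90),1))
p=arm.get_ee_pos(); g=[450.2,-22.8]
arm.move_l([p[0],p[1],250],speed=200)
arm.move_pose([*g,250],q(14.5)); arm.move_l([*g,185],speed=150); arm.move_l([*g,174.3],speed=50); st("laid")
effector.move_gripper(0.6,60); st("open")
arm.move_l([*g,290],speed=250)
c=cam("scene","pics/scene5.png"); P,u,v=pts(c)
m=(np.hypot(P[:,0]-587,P[:,1]-165)<25)&(P[:,2]>110)&(P[:,2]<190); print(m.sum(),np.percentile(P[m][:,2],[98,99.5,100]))
cv2.imwrite("pics/l.png",cv2.resize(c["color"][210:330,300:460,::-1],(800,600),interpolation=cv2.INTER_CUBIC))
```

```text
40 [-2.4  0.3  1.1]
0 [ 1.1 -0.1 -1.4]
-40 [ 0.1  0.5 -3.5]
-58 [-0.3  0.6 -2.8]
laid t 19.72 p [450.6 -22.8 174.6] F [1.  0.  0.4] M [-0.06 -0.19 -0.04] w 0.188 g 98.1
open t 20.15 p [450.2 -22.8 174.3] F [-0.1  0.  -0.2] M [-0.04 -0.05 -0.03] w 0.6 g 0.0
299 [166.6070769  167.66484758 168.95666504]
```

View pics/l.png

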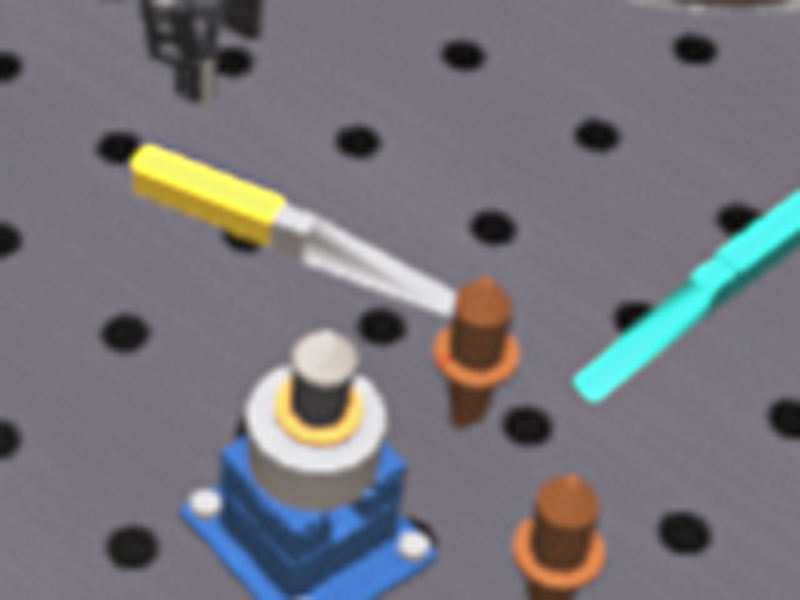

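Run:
```python
from h import *
for n in("scene","top"):
    c=cam(n,f"pics/{n}6.png"); P,u,v=pts(c); hsv=cv2.cvtColor(c["color"],cv2.COLOR_RGB2HSV)[v,u].astype(int)
    m=(np.hypot(P[:,0]-586,P[:,1]-162)<40)&(P[:,2]>95)
    y=m&(hsv[:,0]>12)&(hsv[:,0]<32)&(hsv[:,1]>90); print(n,"flange",y.sum(),np.percentile(P[y][:,2],[10,50,90]),cv2.minEnclosingCircle(P[y][:,:2].astype(np.float32)))
    t=m&(P[:,2]>150); print("top",np.percentile(P[t][:,2],[50,99,100]),P[t].mean(0),P[m&(P[:,2]>158)].mean(0),"collar",np.median(P[m&(P[:,2]<107)][:,2]))
a=cv2.imread("pics/top6.png")[170:250,190:290]; b=cv2.imread("pics/scene6.png")[265:345,325:405]
cv2.imwrite("pics/c6.png",np.hstack([cv2.resize(a,(400,320),interpolation=2),cv2.resize(b,(400,320),interpolation=2)]))
```

```text
scene flange 105 [110.75506792 113.46028889 120.68315628] ((585.6104125976562, 164.63922119140625), 20.54833221435547)
top [157.89711515 168.6706637  171.17437773] [587.57523145 169.17208864 158.20388488] [586.05704669 168.442468   162.66375043] collar 103.99272982787798
top flange 122 [109.7499067  113.56092816 118.54929093] ((586.476318359375, 161.85435485839844), 21.536785125732422)
top [157.24547704 169.69151268 170.74346095] [585.87532201 162.06778338 158.10140687] [586.51138098 162.64669986 162.73014765] collar 103.96996172031984
```

View pics/c6.png

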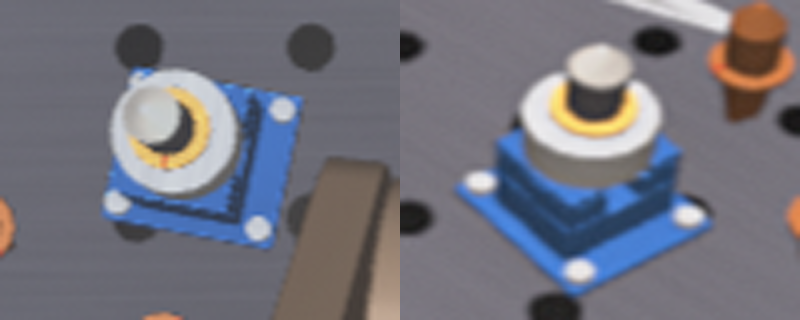

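Run:
```python
import cv2,numpy as np
g=lambda f:cv2.cvtColor(cv2.imread(f),cv2.COLOR_BGR2GRAY).astype(np.float32)
def sub(a,b,r):
    y0,y1,x0,x1=r; up=8
    T=cv2.resize(a[y0:y1,x0:x1],None,fx=up,fy=up,interpolation=cv2.INTER_CUBIC); S=cv2.resize(b[y0-5:y1+5,x0-5:x1+5],None,fx=up,fy=up,interpolation=cv2.INTER_CUBIC)
    m=cv2.matchTemplate(S,T,cv2.TM_CCOEFF_NORMED); _,s,_,l=cv2.minMaxLoc(m); return l[0]/up-5,l[1]/up-5,round(s,3)
s1=g("pics/scene1.png")
for f in("scene2","scene4","scene5","scene6"): print(f,"tip",sub(s1,g(f"pics/{f}.png"),(268,285,354,374)),"foot",sub(s1,g(f"pics/{f}.png"),(312,338,338,388)))
t1=g("pics/top1.png"); print("top6 tip",sub(t1,g("pics/top6.png"),(190,208,220,240)))
```

```text
scene2 tip (0.0, 0.0, 0.999) foot (0.0, 0.0, 0.999)
scene4 tip (-1.625, -4.75, 0.804) foot (0.0, -0.125, 0.605)
scene5 tip (0.625, 0.125, 0.99) foot (0.0, 0.0, 0.999)
scene6 tip (0.625, 0.125, 0.99) foot (0.0, 0.0, 0.999)
top6 tip (-1.125, -0.5, 0.935)
```

The second-look numbers suggest the centre may have settled lower and leaning, though the peak lift was about 9 mm. I test it gently: grip the neck, raise it in small steps and watch the force.

Run:
```python
from h import *
x,y=585.7,162.2
arm.move_pose([x,y,350],q(58)); arm.move_l([x,y,295],speed=120); st("at")
effector.move_gripper(0.0,40); st("gripped")
f0=arm.get_wrist_force()[2]; z=295
for i in range(6):
    z+=0.7; arm.move_l([x,y,z],speed=20); f=arm.get_wrist_force(); print(round(z,1),np.round(f,1))
    if f[2]<-14: break
st("end")
```

```text
at t 22.47 p [585.8 161.7 295.2] F [-0.1 -0.5  0.3] M [ 0.01 -0.05  0.04] w 0.597 g 0.0
gripped t 22.78 p [586.  162.3 295.6] F [1.  0.5 2.3] M [ 0.1  -0.25 -0.05] w 0.338 g 39.9
295.7 [ 1.6  0.5 -0.7]
296.4 [ 2.6  0.6 -2.4]
297.1 [ 2.2 -1.3 -3.4]
297.8 [ 1.7 -1.9 -3.9]
298.5 [ 2.6 -1.3 -4.7]
299.2 [ 1.3 -1.5 -3.4]
end t 24.28 p [585.6 162.2 299.2] F [ 1.3 -1.5 -3.4] M [-0.22 -0.36 -0.01] w 0.335 g 40.2
```

It lifts freely at about its own weight, so it is loose. I draw it out, carry it above the hub and take a look.

Run:
```python
from h import *
x,y=585.7,162.2
arm.move_l([x,y,330],speed=60); st("mid"); arm.move_l([x,y,388],speed=200)
H=np.array([537.5,-266]); arm.move_pose([*H,388],q(34)); arm.hold(0.15); st("hub"); print(arm.get_joint_positions()[5])
c=cam("scene","pics/scene7.png"); P,u,v=pts(c)
hsv=cv2.cvtColor(c["color"],cv2.COLOR_RGB2HSV)[v,u].astype(int)
m=(np.hypot(P[:,0]-535,P[:,1]+264)<30)&(P[:,2]>104)&(P[:,2]<260)
for a in range(104,250,6):
    s=m&(P[:,2]>=a)&(P[:,2]<a+6)
    if s.sum(): print(a,s.sum(),np.mean(P[s],0).round(1),"w px",u[s].min(),u[s].max())
fl=m&(hsv[:,0]>12)&(hsv[:,0]<32)&(hsv[:,1]>90); print("flange",np.percentile(P[fl][:,2],[5,50,95]),P[fl].mean(0))
U=int(np.median(u[m]));V=int(np.median(v[m])); 
t=cam("top","pics/top7.png"); 
cv2.imwrite("pics/h7.png",cv2.resize(c["color"][V-40:V+50,U-60:U+60,::-1],(800,600),interpolation=cv2.INTER_CUBIC))
```

```text
mid t 24.95 p [585.6 162.2 330.1] F [-0.4  0.4 -4.3] M [ 0.01 -0.02 -0.05] w 0.339 g 40.2
hub t 27.12 p [ 537.9 -265.   388. ] F [ 0.3  0.6 -4.6] M [-0.05  0.01  0.05] w 0.339 g 40.2
-1.103403322890806
104 1 [ 556.2 -281.8  104.4] w px 251 251
140 2 [ 538.8 -267.   143.7] w px 257 258
146 11 [ 534.1 -262.1  149. ] w px 257 262
152 2 [ 535.1 -261.1  154. ] w px 257 262
158 7 [ 539.8 -258.4  162.5] w px 255 262
164 11 [ 539.  -256.3  167.5] w px 256 263
170 14 [ 537.2 -254.   172.5] w px 255 263
176 14 [ 540.2 -255.9  178.7] w px 254 262
182 13 [ 539.6 -253.5  185.1] w px 255 263
188 12 [ 540.1 -252.2  190.2] w px 254 263
194 5 [ 544.3 -251.7  197.9] w px 254 261
200 62 [ 538.5 -253.6  203.7] w px 250 265
206 14 [ 537.5 -253.   208.7] w px 250 264
212 13 [ 541.7 -248.5  215.8] w px 254 262
218 15 [ 538.  -251.4  221.2] w px 252 262
224 24 [ 546.8 -248.4  227.5] w px 251 262
230 18 [ 544.3 -248.9  232.6] w px 250 262
236 24 [ 546.3 -249.1  239. ] w px 250 261
242 33 [ 536.3 -253.4  245.3] w px 250 261
248 21 [ 528.3 -257.8  251.1] w px 254 261
flange [198.26781912 204.27444972 211.68181917] [ 539.44138568 -252.74255097  204.62819952]
```

View pics/h7.png

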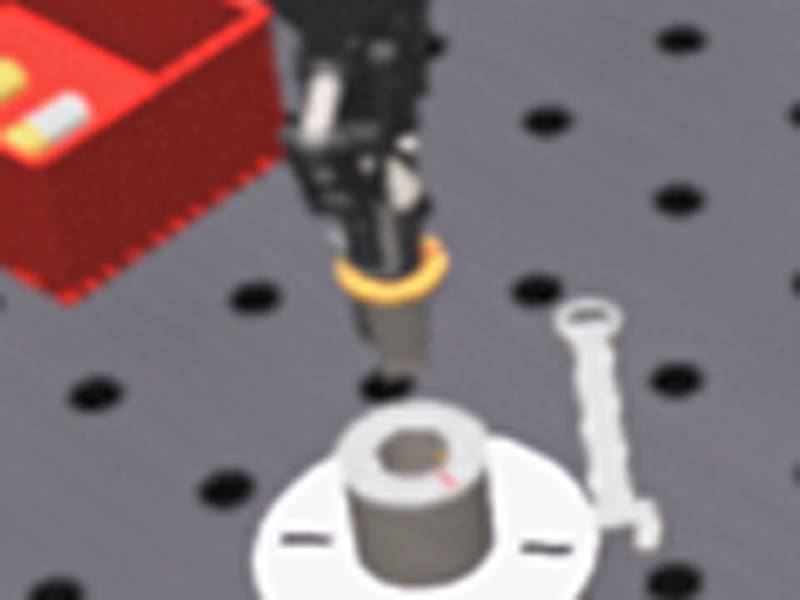

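The centre hangs over the hub, tang end at z≈146 (crop 408,370), about 6 px (18 mm) wide to this camera. That fits the flange mark being the tang's x. The hub's red mark shows on the right (455,480). Now I lower it by feel.

```bash
cat > tw.py <<'E'
from h import *
f0=np.array([0.3,0.6,-4.6])
def mv(H,z,th,v=60,s=""):
    arm.move_l([*H,z],q(th),speed=v); f=np.array(arm.get_wrist_force())-f0; M=arm.get_ft_torque()
    print(s,round(arm.get_time(),2),"z",round(z,1),round(arm.get_ee_pos()[2],1),"th",round(th,1),"H",np.round(H,1),"f",f.round(1),"M",np.round(M,2)); return f,M
E
python3 - <<'E'
from tw import *
H=np.array([537.5,-266.]); th=34
f,M=mv(H,345,th,150); z=345
while z>294:
    z-= 8 if z>315 else (3 if z>302 else 1)
    f,M=mv(H,z,th,60)
    if f[2]>6 or np.hypot(*f[:2])>15: break
    if np.hypot(*f[:2])>2.5: H+=np.clip(0.12*f[:2],-0.8,0.8)
E
```

```text
27.66 z 345 345.0 th 34 H [ 537.5 -266. ] f [-0.5 -1.5 -0.1] M [-0.02 -0.06  0.01]
 27.94 z 337 337.2 th 34 H [ 537.5 -266. ] f [-0.1 -0.3  0.2] M [-0.01  0.02 -0.04]
 28.23 z 329 328.6 th 34 H [ 537.5 -266. ] f [-0.2  0.3  0.2] M [-0.02  0.02 -0.05]
 28.51 z 321 320.5 th 34 H [ 537.5 -266. ] f [ 0.1 -0.4 -0.1] M [-0.01  0.02  0.02]
 28.79 z 313 312.5 th 34 H [ 537.5 -266. ] f [-0.9 -1.5  0.1] M [ 0.03 -0.01  0.  ]
 29.04 z 310 309.9 th 34 H [ 537.5 -266. ] f [-0.6 -1.   0.2] M [ 0.01 -0.03  0.05]
 29.29 z 307 306.8 th 34 H [ 537.5 -266. ] f [-0.8 -0.7  0.4] M [ 0.05  0.06 -0.03]
 29.54 z 304 303.8 th 34 H [ 537.5 -266. ] f [ 0.1 -0.8 -0.4] M [ 0.02 -0.06 -0.02]
 29.79 z 301 300.8 th 34 H [ 537.5 -266. ] f [-0.1 -0.1 -0.5] M [ 0.01  0.   -0.05]
 30.04 z 300 300.0 th 34 H [ 537.5 -266. ] f [-0.4 -0.3  0. ] M [-0.02 -0.03  0.02]
 30.29 z 299 299.0 th 34 H [ 537.5 -266. ] f [-0.  -1.1 -0.5] M [-0.01 -0.1   0.01]
 30.54 z 298 298.2 th 34 H [ 537.5 -266. ] f [-0.1 -0.5  3.4] M [0.03 0.04 0.03]
 30.79 z 297 297.6 th 34 H [ 537.5 -266. ] f [-0.5 -0.7 11.1] M [ 0.08  0.24 -0.  ]
```

Run:
```python
from tw import *
H=np.array([537.5,-266.]); th=34; z=297.4
f,M=mv(H,z,th,20)
while th>-100:
    th-=6; f,M=mv(H,z,th)
    if abs(M[2])>1.0 or f[2]>25: print("torque"); break
    if f[2]<2.5:
        z-=1; f,M=mv(H,z,th,30,"lower")
        if f[2]<3: z-=1; f,M=mv(H,z,th,30,"lower")
        if z<296: print("DROP"); break
    elif f[2]>10: z+=0.3
    elif f[2]<5: z-=0.3
```

```text
31.04 z 297.4 297.7 th 34 H [ 537.5 -266. ] f [-0.2 -0.  10.6] M [0.06 0.14 0.  ]
 31.3 z 297.4 297.5 th 28 H [ 537.5 -266. ] f [ 0.6 -0.9  8.6] M [-0.07 -0.1  -0.02]
 31.56 z 297.4 297.3 th 22 H [ 537.5 -266. ] f [ 1.6 -2.1  3.6] M [-0.11 -0.17 -0.04]
 31.82 z 297.1 296.8 th 16 H [ 537.5 -266. ] f [ 1.4 -1.   0.3] M [-0.31 -0.4  -0.03]
lower 32.07 z 296.1 296.0 th 16 H [ 537.5 -266. ] f [ 2.1 -2.8 -0.4] M [-0.37 -0.51 -0.01]
lower 32.32 z 295.1 295.1 th 16 H [ 537.5 -266. ] f [ 2.3 -3.4 -0.6] M [-0.46 -0.53  0.01]
DROP
```

Run:
```python
from tw import *
H=np.array([537.9,-266.5]); th=13; z=294.3
f,M=mv(H,z,th,30)
while z>284.6:
    z-=0.9; f,M=mv(H,z,th,30)
    if f[2]>20 or abs(M[2])>1.2 or np.hypot(*f[:2])>18: print("stop"); break
    if np.hypot(*f[:2])>2: H+=np.clip(0.12*f[:2],-0.5,0.5)
    if abs(M[2])>0.15: th+=2*np.sign(M[2])
```

```text
32.57 z 294.3 294.1 th 13 H [ 537.9 -266.5] f [ 1.6 -3.   0.7] M [-0.31 -0.24 -0.05]
 32.82 z 293.4 293.3 th 13 H [ 537.9 -266.5] f [ 0.3 -2.7 -0.5] M [-0.39 -0.12 -0.04]
 33.07 z 292.5 292.4 th 13 H [ 537.9 -266.8] f [-0.6 -1.7 -0.5] M [-0.26 -0.12  0.02]
 33.32 z 291.6 291.5 th 13 H [ 537.9 -266.8] f [ 0.3 -2.3  1.2] M [-0.35 -0.04  0.  ]
 33.57 z 290.7 290.6 th 13 H [ 538.  -267.1] f [-0.2 -2.2 -0.2] M [-0.33  0.03  0.01]
 33.82 z 289.8 289.7 th 13 H [ 538.  -267.4] f [-0.6 -1.1  0.9] M [-0.2   0.02  0.01]
 34.07 z 288.9 288.9 th 13 H [ 538.  -267.4] f [-1.  -1.9  1.6] M [-0.19  0.15 -0.03]
 34.32 z 288.0 288.1 th 13 H [ 537.8 -267.6] f [-0.4 -1.9  5.8] M [-0.07  0.04 -0.01]
 34.57 z 287.1 287.9 th 13 H [ 537.8 -267.6] f [-4.4 -0.9 17.2] M [ 0.09  0.68 -0.03]
 34.82 z 286.2 287.5 th 13 H [ 537.3 -267.7] f [-6.  -0.3 25.9] M [0.26 0.83 0.  ]
stop
```

Run:
```python
from tw import *
H=np.array([538,-267.5]); 
for th,z in((13,287),(10,287),(7,286.8),(11,286.5),(11,286)): 
    f,M=mv(H,z,th,30)
    if f[2]>32 or abs(M[2])>1.5: break
H=H+np.clip(0.1*f[:2],-.6,.6); f,M=mv(H,286,11,30)
c=cam("scene","pics/scene8.png"); cv2.imwrite("pics/f8.png",cv2.resize(c["color"][180:240,225:305,::-1],(800,600),interpolation=cv2.INTER_CUBIC))
```

```text
35.07 z 287 287.7 th 13 H [ 538.  -267.5] f [-6.6 -3.1 17.3] M [-0.36  0.97 -0.02]
 35.32 z 287 287.7 th 10 H [ 538.  -267.5] f [-7.2 -3.9 19.5] M [-0.32  1.24  0.06]
 35.57 z 286.8 287.7 th 7 H [ 538.  -267.5] f [-8.5 -3.3 21.5] M [-0.28  1.36 -0.08]
 35.82 z 286.5 287.7 th 11 H [ 538.  -267.5] f [-7.9 -5.5 23.7] M [-0.57  1.29 -0.  ]
 36.07 z 286 287.6 th 11 H [ 538.  -267.5] f [-10.7  -3.8  30.3] M [-0.47  1.69  0.04]
 36.32 z 286 287.6 th 11 H [ 537.4 -267.9] f [-6.2 -1.1 29.1] M [0.14 0.92 0.05]
```

View pics/f8.png

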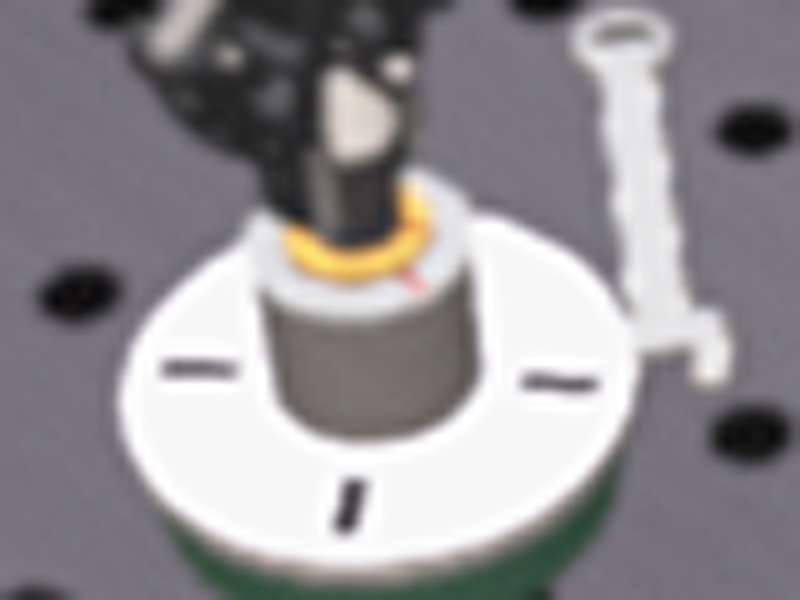

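It looks flush and the stop is hard. I relax the load, let go, retreat and measure.

Run:
```python
from tw import *
H=np.array([537.0,-268.0]); mv(H,287.6,11,20)
effector.move_gripper(0.6); mv(H,287.6,11,20); arm.move_l([*H,400],speed=250)
arm.move_pose([500,0,420],q(0)); arm.hold(0.1); st("away")
for n in("scene","top"):
    c=cam(n,f"pics/{n}9.png"); P,u,v=pts(c); hsv=cv2.cvtColor(c["color"],cv2.COLOR_RGB2HSV)[v,u].astype(int)
    m=(np.hypot(P[:,0]-537,P[:,1]+266)<36)&(P[:,2]>92)
    y=m&(hsv[:,0]>12)&(hsv[:,0]<32)&(hsv[:,1]>90); print(n,"flange",y.sum(),np.percentile(P[y][:,2],[10,50,90]),cv2.minEnclosingCircle(P[y][:,:2].astype(np.float32)))
    t=m&(P[:,2]>140); print("tip",np.percentile(P[t][:,2],[50,99,100]),P[t].mean(0),P[m&(P[:,2]>153)].mean(0),"face",np.median(P[m&(P[:,2]<101)][:,2]))
    k=P[(np.hypot(P[:,0]-453,P[:,1]+29)<60)&(P[:,2]>20)&(P[:,2]<33)]; print("handle",cv2.minAreaRect(k[:,:2].astype(np.float32)))
a=cv2.imread("pics/top9.png")[100:340,180:500]; b=cv2.imread("pics/scene9.png")[175:235,225:305]
cv2.imwrite("pics/f9.png",np.hstack([cv2.resize(b,(400,300),interpolation=2),cv2.resize(a,(400,300),interpolation=2)]))
```

```text
36.62 z 287.6 287.9 th 11 H [ 537. -268.] f [-0.6 -0.9 10.5] M [-0.12 -0.11  0.08]
 37.22 z 287.6 287.5 th 11 H [ 537. -268.] f [-0.5  0.   5.6] M [ 0.07  0.03 -0.05]
away t 38.98 p [500.4  -1.  419.6] F [-0.4 -0.9  0.7] M [-0.04 -0.01 -0.01] w 0.604 g 0.0
scene flange 70 [101.96064166 104.6752294  111.16693245] ((537.5299072265625, -263.4880065917969), 22.13315773010254)
tip [148.61333793 163.49403197 165.03990742] [ 537.49289984 -259.60616113  149.15250779] [ 535.17242303 -261.74798323  157.01120493] face 98.14186759398628
handle ((447.8331604003906, -21.057506561279297), (25.81934356689453, 100.73439025878906), 15.219825744628906)
top flange 108 [101.6952843  104.24348052 106.82391629] ((537.1058349609375, -265.4263610839844), 20.75543785095215)
tip [148.37672826 161.39064232 163.19710402] [ 537.36320696 -265.73700173  149.41435511] [ 537.95577025 -265.61061262  156.72807468] face 97.63715930354292
handle ((451.6703186035156, -20.112850189208984), (17.997909545898438, 101.3981704711914), 14.54734992980957)
```

View pics/f9.png

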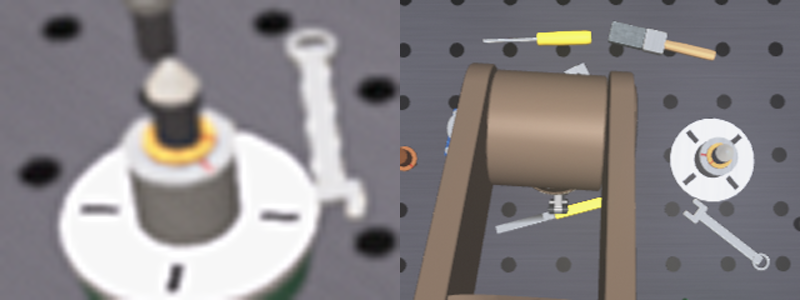

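The flange reads about 1 mm high and the last push carried side load. I regrip squarely with the load relaxed and press again, to see whether any travel is left.

Run:
```python
import tw
from tw import *
tw.f0=np.array(arm.get_wrist_force()); H=np.array([537.0,-267.6])
arm.move_pose([*H,350],q(11)); arm.move_l([*H,283],speed=150); tw.f0=np.array(arm.get_wrist_force())
effector.move_gripper(0.0,80); z=283; f,M=mv(H,z,11,20,"grip")
for i in range(12):
    if np.hypot(*f[:2])>3: H=H+np.clip(0.1*f[:2],-.5,.5)
    z-=0.4; f,M=mv(H,z,11,20)
    if f[2]>34 or abs(M[2])>1.5: break
st()
```

```text
grip 41.34 z 283 284.4 th 11 H [ 537.  -267.6] f [-1.5  1.2  7.5] M [ 0.37  0.16 -0.  ]
 41.59 z 282.6 284.4 th 11 H [ 537.  -267.6] f [-3.4  2.1 13.5] M [ 0.44  0.5  -0.02]
 41.84 z 282.2 284.3 th 11 H [ 536.7 -267.4] f [-2.5  2.1 18. ] M [0.51 0.53 0.01]
 42.09 z 281.8 284.3 th 11 H [ 536.4 -267.2] f [-3.2  2.  22.6] M [ 0.42  0.65 -0.01]
 42.34 z 281.4 284.3 th 11 H [ 536.1 -267. ] f [-2.9  1.8 27.1] M [ 0.48  0.65 -0.05]
 42.59 z 281.0 284.2 th 11 H [ 535.8 -266.8] f [-3.9  0.7 32. ] M [ 0.42  0.74 -0.  ]
 42.84 z 280.6 284.2 th 11 H [ 535.4 -266.7] f [-3.3  2.5 34.8] M [0.62 0.7  0.01]
 t 42.84 p [ 536.7 -267.4  284.2] F [-3.6  2.6 35.6] M [0.62 0.7  0.01] w 0.327 g 81.3
```

There is only 0.2 mm of give over 28 N with little side load, so the flange is seated. I release, move clear and check everything once more.

Run:
```python
from tw import *
H=np.array([536.7,-267.4]); mv(H,283.6,11,20); effector.move_gripper(0.6)
arm.move_l([*H,400],speed=250); arm.move_pose([300,420,420],q(60)); arm.hold(0.2); st("away")
for n in("scene","top"):
    c=cam(n); P,u,v=pts(c); hsv=cv2.cvtColor(c["color"],cv2.COLOR_RGB2HSV)[v,u].astype(int)
    m=(np.hypot(P[:,0]-537,P[:,1]+266)<36)&(P[:,2]>92)
    y=m&(hsv[:,0]>12)&(hsv[:,0]<32)&(hsv[:,1]>90); print(n,"flange",np.percentile(P[y][:,2],[10,25,50,90]))
    t=m&(P[:,2]>140); print("tip",np.percentile(P[t][:,2],[99,100]),"face",np.median(P[m&(P[:,2]<101)][:,2]))
    b=(np.hypot(P[:,0]-476,P[:,1]-180)<30)&(P[:,2]>40)&(P[:,2]<80)
    for s,y0,zz in(((469,178),0,0),((545,278),0,0)):
        bb=(np.hypot(P[:,0]-s[0],P[:,1]-s[1])<40)&(P[:,2]>60)&(P[:,2]<85); yy=bb&(hsv[:,1]>90)&(hsv[:,0]<25)
        print("brown flange z ref",np.percentile(P[yy][:,2],[10,25,50,90]) if yy.sum() else None)
    k=P[(np.hypot(P[:,0]-453,P[:,1]+29)<60)&(P[:,2]>20)&(P[:,2]<33)&(hsv[:,0]>20)&(hsv[:,0]<36)]; print("handle",cv2.minAreaRect(k[:,:2].astype(np.float32)),np.median(k[:,2]))
```

```text
43.16 z 283.6 284.4 th 11 H [ 536.7 -267.4] f [-1.  -0.3 16.4] M [ 0.16  0.08 -0.03]
away t 46.9 p [300.4 419.8 420. ] F [ 0.2 -0.3  0.1] M [-0.03  0.01  0.03] w 0.598 g 0.0
scene flange [103.08232092 103.61079229 105.35258404 112.57061759]
tip [159.95367853 160.88782832] face 98.11411436410259
brown flange z ref [60.90743846 61.91800856 67.50623618 81.82055394]
brown flange z ref [60.83890133 61.35968317 65.70393734 80.91330947]
handle ((451.64984130859375, -24.96898651123047), (21.836816787719727, 87.19806671142578), 15.167527198791504) 26.21069825022135
top flange [101.48480701 102.74375621 104.16917008 106.89855408]
tip [160.46416399 162.72900676] face 97.86696140917101
brown flange z ref [60.44512195 60.9083024  62.13806624 75.13560916]
brown flange z ref [60.28677826 60.93613193 61.93274912 69.1092674 ]
handle ((453.7818908691406, -28.019084930419922), (18.077129364013672, 91.6722412109375), 14.377816200256348) 25.73519492477659
```

Flange top is about 103 and the tip about 160, both as expected for flush. The drift lies flat in its old place, so I hand in.

```bash
python3 -c "
from bench import ticket
print(ticket.job_done())"
```

```text
the job is handed in; nothing more can be done
None
```

The job is handed in after about 47 s of the 72 s: the drift freed the centre and was laid back in its old place, and the centre found the slot and is pressed home, its flange flush on the hub as far as the cameras (about 1 mm) and a hard stop at 35 N show.

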